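# Scoop the speaker key up against the brass gate

## Robot

A 7-joint arm with a two-finger parallel gripper is mounted at the origin on the work surface. World frame = base frame: x ahead of the robot, y to its left, z up, the work surface at z = 0. Lengths are in m, angles in rad, forces in N, time in s.
With the tool pointing down it reaches from about 0.35 to 0.9 m from the base axis. Payload 8.1 kg.
Tool frame: the origin (TCP) lies at the very end of the fingers, on their centre line; the grasp point (between the pads) lies 19 mm behind it; z points along the fingers, x is the direction in which the jaws open and shut, and the axes are right-handed (so a half turn about z gives the same grasp; the last joint's range is limited). The gripper opens to 92 mm and grips with 3 to 60 N. Pads are 19 mm wide; open, the fingers measure 130 mm over their backs; the gripper's body (75 mm by 190 mm) begins 47 mm behind the grasp point.
Start: joints at [1.129, 0.434, 0.025, 1.573, -0.012, 1.134, -0.075], TCP at [0.208, -0.589, 0.227] pointing down, gripper open.
Joint ranges: [-2.62, 2.62], [-0.44, 2.09], [-1.27, 1.32], [0.08, 2.57], [-1.32, 4.46], [0.12, 2], [-2.74, 2.74]. Speed limits (rad/s): [2.22, 2.22, 3.01, 3.01, 3.14, 3.14, 3.14].

## Interface

Orientations are given as [roll, pitch, yaw] about the fixed x, y, z axes, in that order (R = Rz(yaw) Ry(pitch) Rx(roll)).
In Python, from station import get_obs, grab_frame, finish_job gives the robot as it stands.
- The arm moves only by the tool servo_tool, never from a script. Its argument "series" is text: rows parted by semicolons, each of 7 numbers parted by spaces: the turn, a rotation vector about the world's x, y, z in rad, then the shift along the world's x, y, z in m, then the closure, from -1 (fully open) to 1 (shut), so that 0 is half open. A call has 1 to 20 rows; each row is the pose to reach, as a shift and turn from the pose measured when the call began; what a row does not reach only later rows make up. A row lasts 1/12 s, in which the tool goes at most 41.7 mm and 7.16 degrees, less where a joint would pass 70% of its speed; a pose out of reach is approached as far as the arm can. A call with a gripper value outside its range is refused whole. The fingers move at their own pace and stop on an object; the grip force is fixed at half the most. Time passes only in rows, so rows that repeat a pose let the fingers close. It gives the time, the measured TCP pose, the force and the opening at its end, in the units of the state.
- get_obs(): the state, without advancing time (a new reading comes with each control period).
- grab_frame(name): name is "side" or "top" or "wrist"; returns a dict with "image" (480x640x3 uint8, blue, green, red), "mtx" (3x3 intrinsics, pixels), "xyz" and "attitude" of the camera in the world; the wrist camera has in their place "hand_eye" (4x4, takes a point from camera to tool coordinates, whose origin is the TCP and whose axes are the tool frame's). Camera axes: x right, y down, z forward; pixel columns grow to the right and rows downward; lengths in m; the calibration is good to about 2 mm. The wrist camera is an equidistant fisheye: a pixel r from the principal point sees the ray r / f radians off the axis. A picture is of the moment at which its call begins: read the wrist's pose just before it. There is no depth.
- finish_job(): hands the job in, once; it reports no verdict.
The state is a dict: "t": time; "joint_positions": joint angles; "qvel": joint speeds; "tau": joint torques, N m; "ee_pos": TCP position; "tool_rot": TCP orientation; "ft_force": force on the tool from outside, world axes, zero at the start; "moment": the same for the moment, N m; "width": finger opening in m.
Only numpy, scipy, OpenCV 4.12 (cv2) and the standard library are available. Lean on these libraries where they do the work, as an engineer would, in place of code of your own. Each camera call takes 0.05 s, during which the arm holds its last target.

## Task

Take the flat scoop by its handle and push it under the speaker key (the short nickel key with a single round cup, not the long two-cup key), driving the key against the closed brass gate so that it slides into the pan. Lift the scoop clear of the bench with the key in it, then set it down flat in the middle of the cork mat and let go, with the key still in the pan. Never touch the key with the fingers.

Things in the scene. Friction and masses are not known exactly. Their poses are not given: they have to be found in the camera images.
- scoop: Loose flat scoop, aluminium, 160 g. Origin: centre of pan's underside; +x to open lip at x=60 mm, back wall x=-60. Pan 94 mm wide (y), floor 2 thick, side walls 18 high. Upright beech grip block over the pan's rear: x=-58 to -2, 18 thick in y, z=60 to 100, on a post at the back wall; grip it from above across y near x=-30, z=80. Starts flat on the bench, lip roughly to the gate.
- speaker_key: Loose nickel key, 66 x 22 x 13 mm, 20 g, lying flat on two rounded feet. Origin: underside, mid-length; +x to its one round cup (20 mm wide, ends at x=32 mm), roughly towards the gate. Other end (x=-34) is a touch-piece bent up: a flat lip up to 5 mm high slides under it. Cup 5 to 50 mm short of the gate. A thin 105 mm key with two small cups lies about 125 mm beside it: not that one.
- gate: Fixed latched brass gate, the wall to push against: 250 mm wide, 76 high, lower 48 mm a solid plate; a rack of blackwood joints stands behind it. Origin: plate's front face, mid-width, at bench level. -x points out of the face, over the open bench where the keys lie; y runs along the face, z up.
- mat: Fixed square cork mat, 190 x 190 x 4 mm, empty, on the bench. Origin: centre of its underside; its top is 4 mm above the bench.
Mind the look-alikes: they are no part of the job. Several things have the shape of the scoop; the one meant has the colours described above.

How it is judged:
On the way, in this order (a step that is already met when the one before it is completed fails the run):
1. the key lies in the scoop's pan, the scoop's lip within about 40 mm of the gate (x of scoop in the frame of gate above -0.1 m and x of speaker_key in the frame of scoop between -0.06 and 0.056 m and y of speaker_key in the frame of scoop between -0.046 and 0.046 m and z of speaker_key in the frame of scoop between -0.004 and 0.02 m), for 0.1 s.
2. the scoop is lifted at least 40 mm clear of the bench with the key in its pan (height (world z) of scoop above 0.04 m and height (world z) of speaker_key above 0.035 m and x of speaker_key in the frame of scoop between -0.06 and 0.056 m and y of speaker_key in the frame of scoop between -0.046 and 0.046 m and z of speaker_key in the frame of scoop below 0.03 m), for 0.2 s.
At the end, for the whole second after the job is handed in: The scoop stands flat (within about 8 degrees) on the cork mat, the centre of its pan within 50 mm of the mat's centre, released and at rest, with the speaker key at rest in its pan (the key's middle between the side walls and at least 4 mm behind the lip) (horizontal distance between scoop and mat below 0.05 m and height (world z) of scoop between 0.001 and 0.01 m and angle between scoop's own z axis and vertical below 0.15 rad and x of speaker_key in the frame of scoop between -0.06 and 0.056 m and y of speaker_key in the frame of scoop between -0.046 and 0.046 m and z of speaker_key in the frame of scoop between -0.004 and 0.03 m and linear speed of each of scoop, speaker_key below 0.02 m/s); the robot touches nothing.
It fails at once if the gripper or arm touches the speaker key (contact force between any of the fingers, the arm and speaker_key above 0.3 N).
It also fails if it takes over 58 s, if anything falls off the work surface, if the arm or the gripper's body presses on something with over 40 N, if the wrist force passes 120 N, or if a joint passes its speed limit or range.

## Working session

There is one attempt and no reset: what is moved stays moved. The work goes in short steps, Python scripts to look and compute and a tool call to move; the robot and the scene stay as the last step left them, time stands still between calls to the robot, and variables do not carry over. Pictures are saved under pics/ and viewed, and the job is handed in when it is done.

Besides the shell and the picture viewer there is one more tool, called after "Request:" by a JSON object that holds its "op" and its "data". servo_tool: Moves the arm, as the interface text tells. Its arguments: {"type":"object","properties":{"series":{"type":"string"}},"required":["series"]}

```bash
mkdir -p pics; ls; python3 - <<'E'
from station import *
import cv2
print(get_obs())
for n in ["side","top","wrist"]:
    f=grab_frame(n); cv2.imwrite(f"pics/{n}0.png",f["image"])
    print(n,{k:v for k,v in f.items() if k!="image"})
E
```

```text
pics
{'t': 0.0, 'joint_positions': array([ 1.12943888,  0.43523386,  0.02497248,  1.57407929, -0.01162827,
        1.13400933, -0.07502955]), 'qvel': array([-0.00055094,  0.00099579,  0.00041822,  0.00069099, -0.000756  ,
       -0.00055123,  0.00141323]), 'tau': array([-2.34908359e-03, -6.67858958e+01,  9.83518995e-01, -3.14460218e+01,
       -6.07514195e-02,  4.28483728e-02,  1.38364267e-04]), 'ee_pos': array([ 0.20748357, -0.58901633,  0.22594509]), 'tool_rot': array([ 3.14147451e+00,  1.58022234e-03, -1.23204968e+00]), 'ft_force': array([ 0.63472174,  0.92468923, -0.47067215]), 'moment': array([-0.02428486,  0.0069295 ,  0.00276674]), 'width': 0.09181561998613408}
side {'mtx': array([[452.67542477,   0.        , 311.7551093 ],
       [  0.        , 452.67542477, 236.12498447],
       [  0.        ,   0.        ,   1.        ]]), 'xyz': array([0.31686581, 0.55384183, 0.61390506]), 'attitude': array([-2.41233811, -0.0118644 , -2.92054955])}
top {'mtx': array([[477.41807057,   0.        , 313.51622166],
       [  0.        , 477.41807057, 244.49989254],
       [  0.        ,   0.        ,   1.        ]]), 'xyz': array([0.20762508, 0.04409463, 1.03191573]), 'attitude': array([-2.91562844e+00,  8.45234148e-04, -1.69763836e+00])}
wrist {'mtx': array([[371.64829954,   0.        , 315.81819099],
       [  0.        , 371.64829954, 241.77938927],
       [  0.        ,   0.        ,   1.        ]]), 'hand_eye': array([[ 9.99999799e-01,  2.18416235e-04, -5.96060556e-04,
         1.24228179e-04],
       [-5.25516090e-05,  9.64206568e-01,  2.65152203e-01,
        -7.06158440e-02],
       [ 6.32639050e-04, -2.65152118e-01,  9.64206386e-01,
        -1.57609377e-01],
       [ 0.00000000e+00,  0.00000000e+00,  0.00000000e+00,
         1.00000000e+00]])}
```

View pics/side0.png

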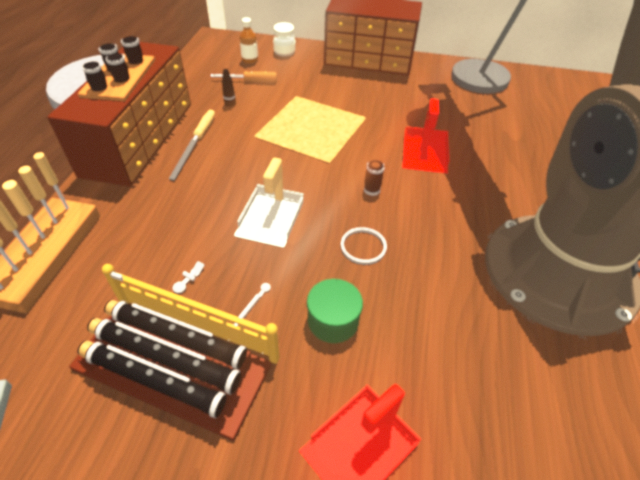

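View pics/top0.png

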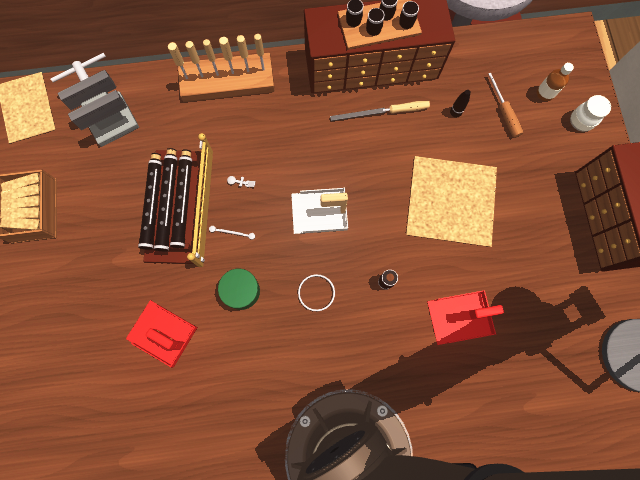

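View pics/wrist0.png

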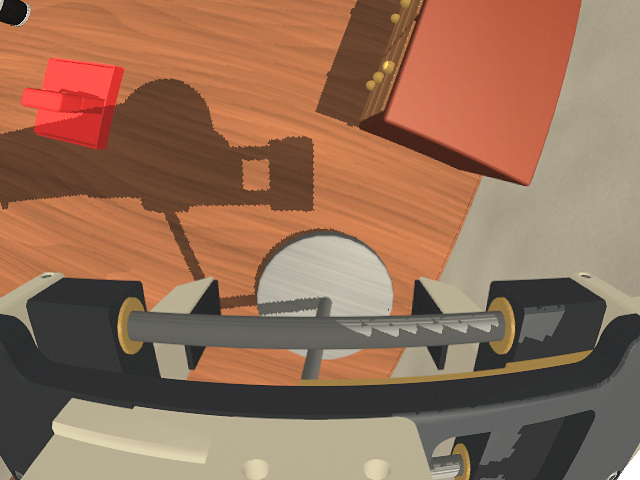

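Candidates in the top picture:
- **Scoop:** the aluminium scoop with a beech grip is at (320,210). The red ones at (162,335) and (465,315) are look-alikes.
- **Key:** the short single-cup key is at (240,182). The long two-cup key is at (232,232).
- **Mat:** there is a cork mat at (452,200) and another cork piece at (25,107).

I'll crop in close to check these.

```bash
python3 - <<'E'
import cv2
im=cv2.imread("pics/top0.png")
c=cv2.resize(im[125:275,185:365],None,fx=4.4,fy=4,interpolation=cv2.INTER_CUBIC)
c=cv2.resize(im[130:270,185:365],None,fx=4.4,fy=4.4-0.2*0,interpolation=cv2.INTER_CUBIC)[:600,:800]
c=cv2.resize(im[130:270,185:365],None,fx=4,fy=4,interpolation=cv2.INTER_CUBIC)
cv2.imwrite("pics/top0c.png",c)
c=cv2.resize(im[145:255,395:510],None,fx=5,fy=5,interpolation=cv2.INTER_CUBIC)
cv2.imwrite("pics/top0m.png",c)
im=cv2.imread("pics/side0.png")
c=cv2.resize(im[150:350,100:310],None,fx=3,fy=3,interpolation=cv2.INTER_CUBIC)
cv2.imwrite("pics/side0c.png",c)
E
```

```text
(no output)
```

View pics/top0c.png

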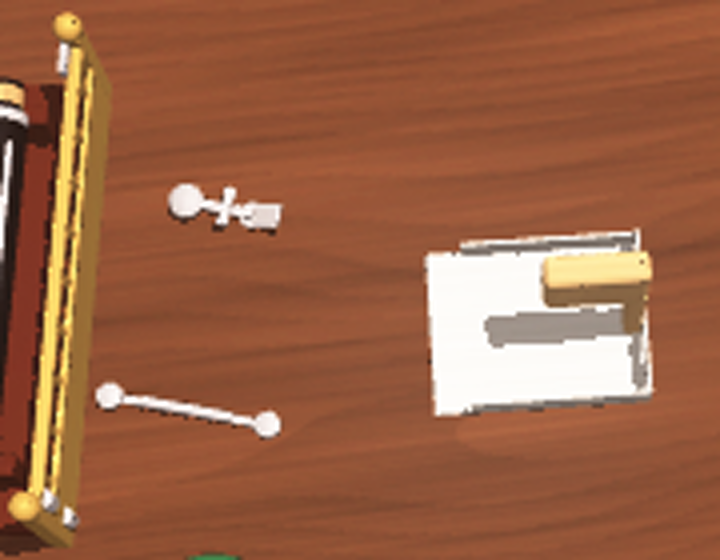

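View pics/top0m.png

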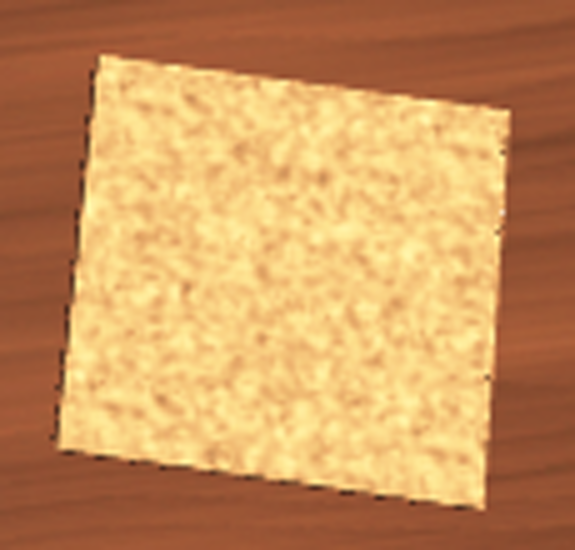

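View pics/side0c.png

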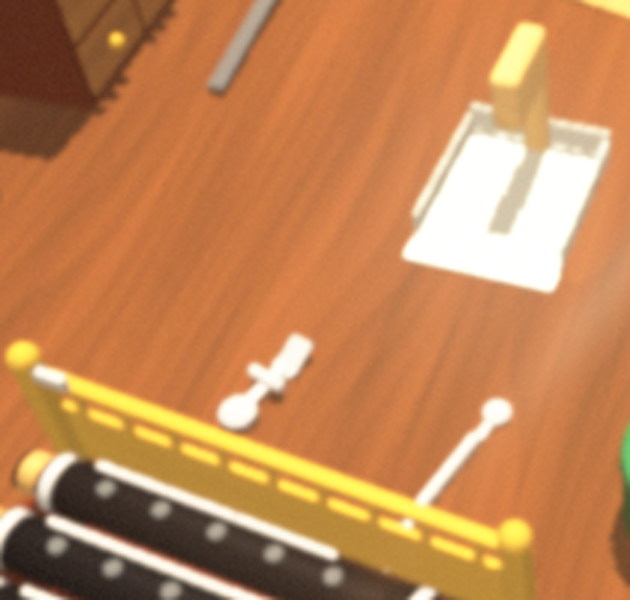

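```bash
cat > h.py <<'E'
import numpy as np, cv2
from scipy.spatial.transform import Rotation as R
from station import *
K=dict(top=(477.418,313.516,244.5,[0.20762508,0.04409463,1.03191573],[-2.91562844e+00,8.45234148e-04,-1.69763836e+00]),
 side=(452.675,311.755,236.125,[0.31686581,0.55384183,0.61390506],[-2.41233811,-0.0118644,-2.92054955]))
def pt(cam,u,v,z):
    f,cx,cy,p,a=K[cam]; d=R.from_euler('xyz',a).as_matrix()@[(u-cx)/f,(v-cy)/f,1]
    p=np.array(p); return p+d*(z-p[2])/d[2]
def px(cam,P):
    f,cx,cy,p,a=K[cam]; c=R.from_euler('xyz',a).as_matrix().T@(np.array(P)-p); return f*c[:2]/c[2]+[cx,cy]
E
python3 - <<'E'
from h import *
np.set_printoptions(precision=4,suppress=True)
t=lambda u,v,z:pt('top',185+u/4,130+v/4,z)
s=lambda u,v,z:pt('side',100+u/3,150+v/3,z)
P=dict(cup=t(185,201,.010),tail=t(281,216,.01),lipL=t(428,255,.002),lipR=t(436,414,.002),backL=t(638,230,.018),backR=t(652,397,.018),g1=t(544,262,.1),g2=t(650,254,.1),g3=t(546,288,.1),g4=t(651,278,.1),gateA=t(110,105,0),gateB=t(72,545,0))
S=dict(cup=s(237,412,.01),tail=s(303,343,.01),lipL=s(403,256,.002),lipR=s(553,291,.002),backL=s(474,104,.018),backR=s(610,130,.018),
g_f1=s(491,75,.1),g_f2=s(521,85,.1),g_b1=s(522,24,.1),g_b2=s(545,32,.1))
for d in (P,S):
    for k,v in d.items(): print(k,v)
for a,b in (("lipL","lipR"),("cup","tail"),("g1","g2"),("gateA","gateB"),("backL","backR")): 
  d=P[a]-P[b]; print(a,b,np.linalg.norm(d),np.degrees(np.arctan2(d[1],d[0])))
m=[pt('top',395+u/5,145+v/5,.004) for u,v in((98,55),(511,108),(485,509),(60,449))]
print(m,np.mean(m,0),[np.linalg.norm(m[i]-m[i-1]) for i in range(4)])
E
```

```text
cup [0.6126 0.1813 0.01  ]
tail [0.5968 0.1282 0.01  ]
lipL [0.566  0.0485 0.002 ]
lipR [0.473  0.0549 0.002 ]
backL [ 0.5601 -0.07    0.018 ]
backR [ 0.4634 -0.064   0.018 ]
g1 [ 0.5206 -0.0105  0.1   ]
g2 [ 0.518 -0.065  0.1  ]
g3 [ 0.5066 -0.0097  0.1   ]
g4 [ 0.5051 -0.0637  0.1   ]
gateA [0.6808 0.2206 0.    ]
gateB [0.4252 0.2618 0.    ]
cup [0.6129 0.1835 0.01  ]
tail [0.5962 0.131  0.01  ]
lipL [0.5666 0.049  0.002 ]
lipR [0.4713 0.0551 0.002 ]
backL [ 0.559  -0.0751  0.018 ]
backR [ 0.4668 -0.0715  0.018 ]
g_f1 [ 0.5236 -0.0147  0.1   ]
g_f2 [ 0.5044 -0.0103  0.1   ]
g_b1 [ 0.5189 -0.0637  0.1   ]
g_b2 [ 0.5036 -0.0596  0.1   ]
lipL lipR 0.09319838390848337 -3.9517520104394355
cup tail 0.05539128270602581 73.38057605728793
g1 g2 0.05459391616147772 87.24963339291439
gateA gateB 0.2589159527319278 -9.168616179035665
backL backR 0.0968964702452473 -3.5534645094157447
[array([ 0.6204, -0.2428,  0.004 ]), array([ 0.5707, -0.4262,  0.004 ]), array([ 0.3871, -0.3749,  0.004 ]), array([ 0.4378, -0.1935,  0.004 ])] [ 0.504  -0.3093  0.004 ] [np.float64(0.1891750652980408), np.float64(0.19006210152595454), np.float64(0.1906344173926137), np.float64(0.18828173239499046)]
```

The top picture shows the aluminium scoop, with its lip corners at (292,194) and (294,233). The short key's cup is at (231,180), and the mat measures 190 mm square. Both cameras agree within about 3 mm.

| Thing | Position (m) | Heading |
|---|---|---|
| Scoop centre | (0.515, -0.008) | 86.4° |
| Grip block | (0.513, -0.038) | |
| Key | (0.606, 0.161) | 73° |
| Gate normal | | 80.8° |
| Mat centre | (0.504, -0.309) | |

Next I'll move above the grip.

Request:
{"op": "servo_tool", "data": {"series": "0 0 1.171 0.3055 0.551 -0.04 -1;0 0 1.171 0.3055 0.551 -0.04 -1;0 0 1.171 0.3055 0.551 -0.04 -1;0 0 1.171 0.3055 0.551 -0.04 -1;0 0 1.171 0.3055 0.551 -0.04 -1;0 0 1.171 0.3055 0.551 -0.04 -1;0 0 1.171 0.3055 0.551 -0.04 -1;0 0 1.171 0.3055 0.551 -0.04 -1;0 0 1.171 0.3055 0.551 -0.04 -1;0 0 1.171 0.3055 0.551 -0.04 -1;0 0 1.171 0.3055 0.551 -0.04 -1;0 0 1.171 0.3055 0.551 -0.04 -1;0 0 1.171 0.3055 0.551 -0.04 -1;0 0 1.171 0.3055 0.551 -0.04 -1;0 0 1.171 0.3055 0.551 -0.04 -1;0 0 1.171 0.3055 0.551 -0.04 -1;0 0 1.171 0.3055 0.551 -0.04 -1;0 0 1.171 0.3055 0.551 -0.04 -1;0 0 1.171 0.3055 0.551 -0.04 -1;0 0 1.171 0.3055 0.551 -0.04 -1"}}

```text
t: 1.82
ee_pos: [0.5125, -0.0399, 0.1861]
tool_rot: [3.141, 0.002, -0.064]
ft_force: [0.3, -0.2, 0.3]
width: 0.0919
```

```bash
python3 - <<'E'
from h import *
print(get_obs()['ee_pos'])
cv2.imwrite("pics/wrist1.png",grab_frame("wrist")["image"])
E
```

```text
[ 0.51246132 -0.039861    0.18607687]
```

View pics/wrist1.png

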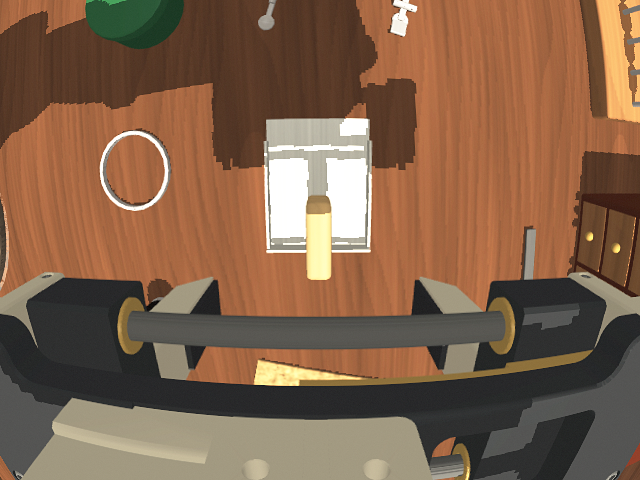

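The wrist view shows the beech grip at column 318, midway between the fingers and aligned with them. I'll descend and close.

Request:
{"op": "servo_tool", "data": {"series": "0 0 0 0.001 0.002 -0.04 -1;0 0 0 0.001 0.002 -0.08 -1;0 0 0 0.001 0.002 -0.11 -1;0 0 0 0.001 0.002 -0.125 -1;0 0 0 0.001 0.002 -0.125 -1;0 0 0 0.001 0.002 -0.125 -1;0 0 0 0.001 0.002 -0.125 1;0 0 0 0.001 0.002 -0.125 1;0 0 0 0.001 0.002 -0.125 1;0 0 0 0.001 0.002 -0.125 1;0 0 0 0.001 0.002 -0.125 1;0 0 0 0.001 0.002 -0.125 1;0 0 0 0.001 0.002 -0.125 1;0 0 0 0.001 0.002 -0.125 1;0 0 0 0.001 0.002 -0.125 1"}}

```text
t: 3.12
ee_pos: [0.5135, -0.0377, 0.0611]
tool_rot: [3.141, 0.001, -0.064]
ft_force: [-0.0, -0.1, 0.4]
width: 0.0364
```

Request:
{"op": "servo_tool", "data": {"series": "0 0 0 0 0 0 1;0 0 0 0 0 0 1;0 0 0 0 0 0 1;0 0 0 0 0 0 1;0 0 0 0 0 0 1;0 0 0 0 0 0 1"}}

```text
t: 3.62
ee_pos: [0.5136, -0.0377, 0.0611]
tool_rot: [3.141, 0.001, -0.063]
ft_force: [0.7, -0.3, -0.1]
width: 0.0178
```

```bash
python3 - <<'E'
from h import *
o=get_obs(); print(o['ee_pos'],o['width'],o['ft_force'])
cv2.imwrite("pics/top2.png",cv2.resize(grab_frame("top")["image"][130:270,185:365],None,fx=4,fy=4,interpolation=cv2.INTER_CUBIC))
cv2.imwrite("pics/side2.png",cv2.resize(grab_frame("side")["image"][150:350,100:310],None,fx=3,fy=3,interpolation=cv2.INTER_CUBIC))
E
```

```text
[ 0.51361474 -0.03771987  0.06112388] 0.01775901679371592 [ 0.71507725 -0.31248619 -0.1302744 ]
```

View pics/top2.png

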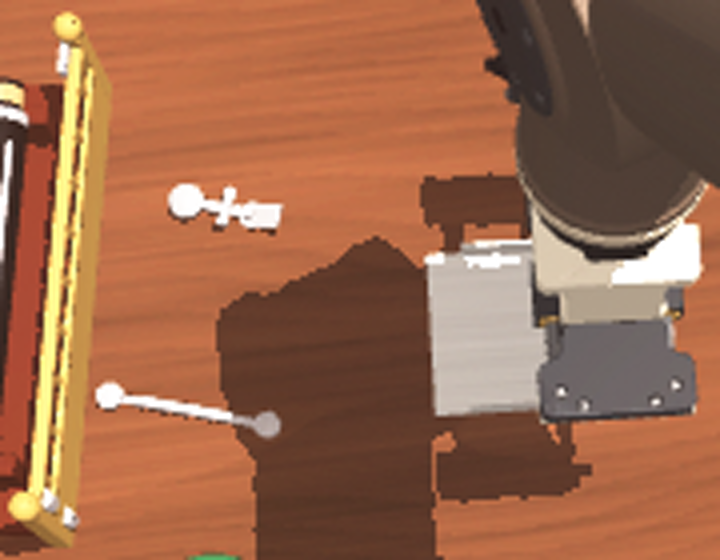

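View pics/side2.png

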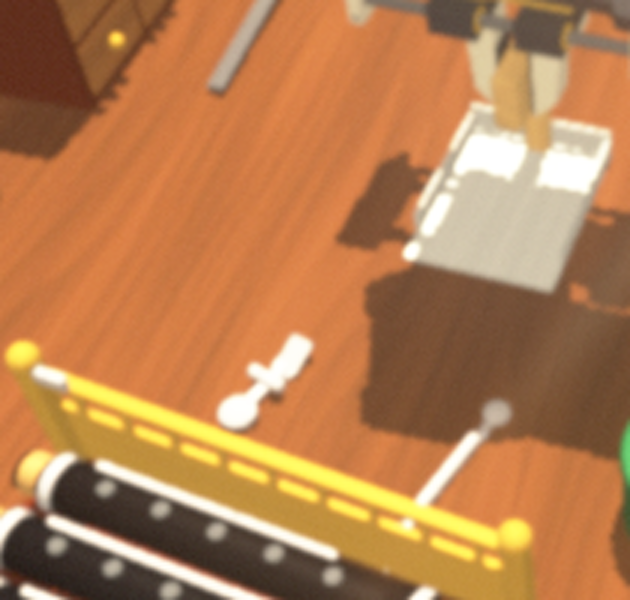

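The scoop is gripped (opening 17.8 mm) and still flat, with its lip corners unchanged at crop (428,256) and (436,413). I'll slide it into line with the key and gate.

Request:
{"op": "servo_tool", "data": {"series": "0 0 -0.02 0.01 0.007 0 1;0 0 -0.04 0.024 0.016 0 1;0 0 -0.06 0.038 0.026 0 1;0 0 -0.08 0.054 0.036 0 1;0 0 -0.098 0.067 0.045 0 1;0 0 -0.098 0.067 0.045 0 1;0 0 -0.098 0.067 0.045 0 1;0 0 -0.098 0.067 0.045 0 1"}}

```text
t: 4.38
ee_pos: [0.5801, 0.0072, 0.061]
tool_rot: [3.141, 0.002, -0.161]
ft_force: [0.7, 0.7, -0.2]
width: 0.0174
```

```bash
python3 - <<'E'
from h import *
o=get_obs(); print(o['ee_pos'],o['width'],o['ft_force'])
cv2.imwrite("pics/top3.png",cv2.resize(grab_frame("top")["image"][130:270,185:365],None,fx=4,fy=4,interpolation=cv2.INTER_CUBIC))
cv2.imwrite("pics/side3.png",cv2.resize(grab_frame("side")["image"][150:350,100:310],None,fx=3,fy=3,interpolation=cv2.INTER_CUBIC))
E
```

```text
[0.58013241 0.00715336 0.06097454] 0.017417531884348404 [ 0.6629393   0.65828771 -0.20308279]
```

View pics/top3.png

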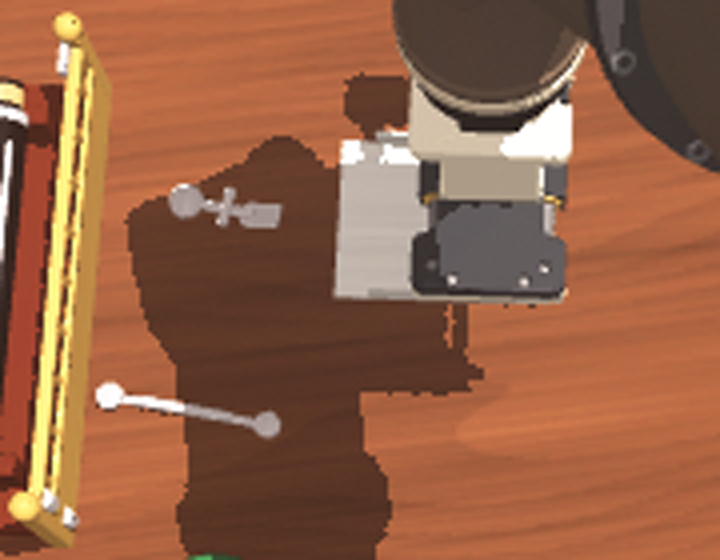

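View pics/side3.png

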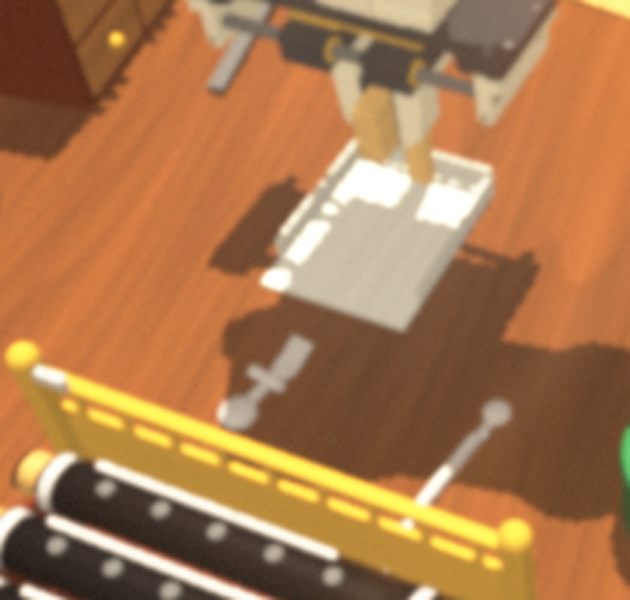

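The lip is now at crop (342,143)–(336,297), squared to the gate and centred on the key, with about 33 mm to the tail. I'll push slowly.

Request:
{"op": "servo_tool", "data": {"series": "0 0 0 0.001 0.006 0 1;0 0 0 0.002 0.012 0 1;0 0 0 0.003 0.018 0 1;0 0 0 0.004 0.024 0 1;0 0 0 0.0048 0.029 0 1;0 0 0 0.0056 0.034 0 1;0 0 0 0.0064 0.039 0 1;0 0 0 0.0072 0.044 0 1;0 0 0 0.008 0.049 0 1;0 0 0 0.0088 0.054 0 1;0 0 0 0.0096 0.059 0 1;0 0 0 0.0104 0.064 0 1;0 0 0 0.0112 0.069 0 1;0 0 0 0.012 0.074 0 1;0 0 0 0.0128 0.079 0 1;0 0 0 0.0128 0.079 0 1;0 0 0 0.0128 0.079 0 1"}}

```text
t: 5.9
ee_pos: [0.5926, 0.0865, 0.061]
tool_rot: [3.141, 0.002, -0.161]
ft_force: [0.0, 0.2, -0.2]
width: 0.0176
```

```bash
python3 - <<'E'
from h import *
o=get_obs(); print(o['ee_pos'],o['width'],o['ft_force'])
cv2.imwrite("pics/top4.png",cv2.resize(grab_frame("top")["image"][130:270,185:365],None,fx=4,fy=4,interpolation=cv2.INTER_CUBIC))
cv2.imwrite("pics/side4.png",cv2.resize(grab_frame("side")["image"][150:350,100:310],None,fx=3,fy=3,interpolation=cv2.INTER_CUBIC))
E
```

```text
[0.5926047  0.08651155 0.06101746] 0.017600117096898408 [ 0.0046331   0.2112572  -0.17927527]
```

View pics/top4.png

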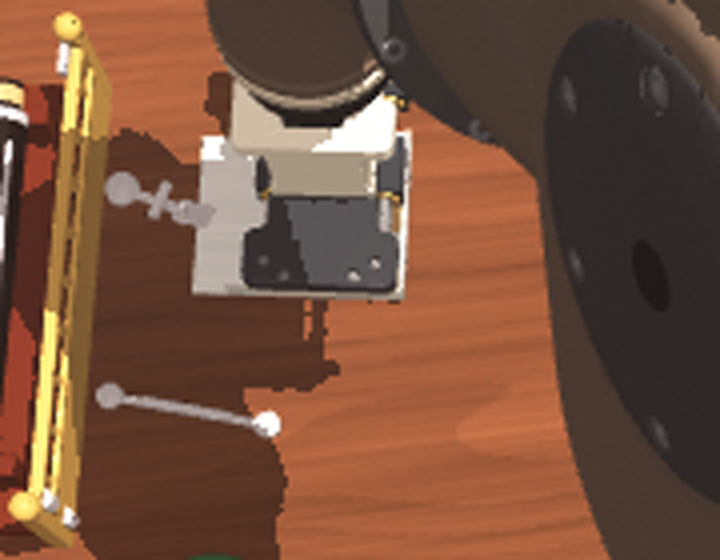

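View pics/side4.png

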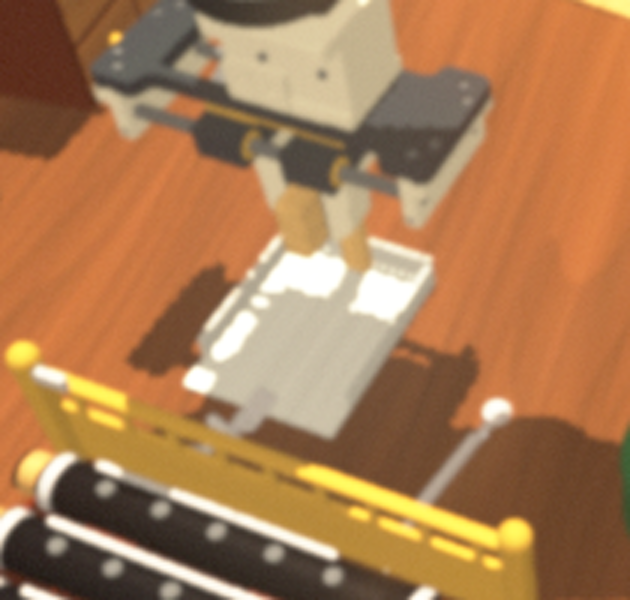

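The tail is on the lip (crop (205,214)) and the cup at (121,189) is just short of the gate, with the lip about 55 mm away. I'll keep pushing.

Request:
{"op": "servo_tool", "data": {"series": "0 0 0 0.0007 0.004 0 1;0 0 0 0.0013 0.008 0 1;0 0 0 0.002 0.012 0 1;0 0 0 0.0026 0.016 0 1;0 0 0 0.0032 0.02 0 1;0 0 0 0.0039 0.024 0 1;0 0 0 0.0045 0.028 0 1;0 0 0 0.0052 0.032 0 1;0 0 0 0.0058 0.036 0 1;0 0 0 0.0065 0.04 0 1;0 0 0 0.0071 0.044 0 1;0 0 0 0.0078 0.048 0 1;0 0 0 0.008 0.0495 0 1;0 0 0 0.008 0.0495 0 1"}}

```text
t: 7.17
ee_pos: [0.6006, 0.1363, 0.061]
tool_rot: [3.141, 0.002, -0.161]
ft_force: [0.7, 0.9, -0.8]
width: 0.0176
```

```bash
python3 - <<'E'
from h import *
o=get_obs(); print(o['ee_pos'],o['width'],o['ft_force'])
cv2.imwrite("pics/top5.png",cv2.resize(grab_frame("top")["image"][130:270,185:365],None,fx=4,fy=4,interpolation=cv2.INTER_CUBIC))
cv2.imwrite("pics/side5.png",cv2.resize(grab_frame("side")["image"][150:350,100:310],None,fx=3,fy=3,interpolation=cv2.INTER_CUBIC))
cv2.imwrite("pics/wrist5.png",grab_frame("wrist")["image"])
E
```

```text
[0.60063015 0.13634228 0.06103789] 0.01758145477277706 [ 0.68432138  0.92620509 -0.80093861]
```

View pics/top5.png

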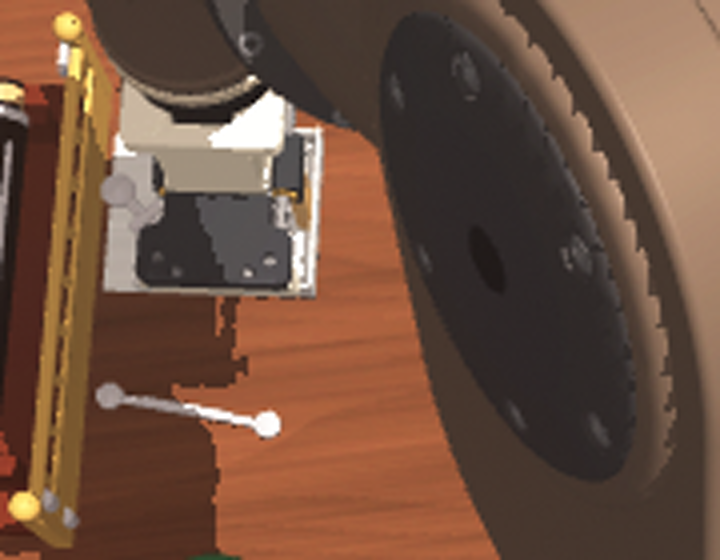

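View pics/side5.png

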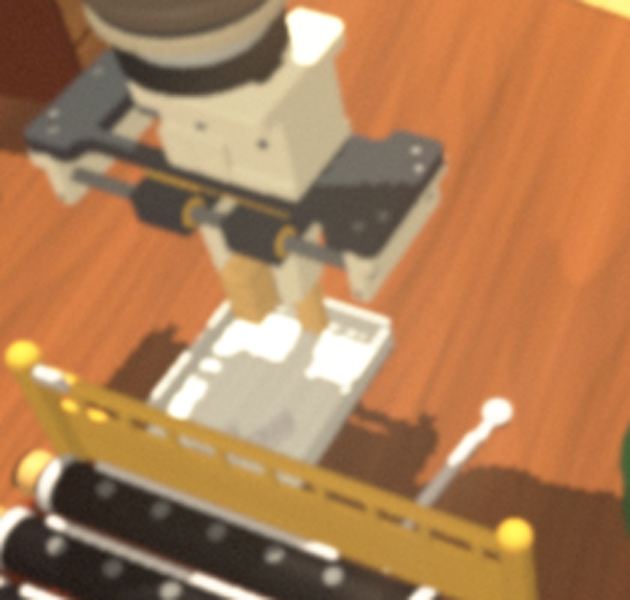

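View pics/wrist5.png

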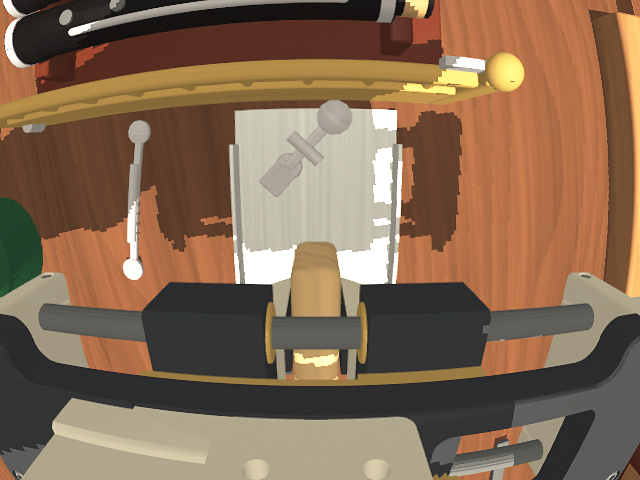

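The wrist view shows the key in the pan, turned about 45°. Its cup is at (334,117), just inside the lip and against the gate. A few mm more will seat it.

Request:
{"op": "servo_tool", "data": {"series": "0 0 0 0.0003 0.002 0 1;0 0 0 0.0006 0.0035 0 1;0 0 0 0.0008 0.005 0 1;0 0 0 0.0008 0.005 0 1;0 0 0 0.0008 0.005 0 1"}}

```text
t: 7.73
ee_pos: [0.6014, 0.1408, 0.061]
tool_rot: [3.141, 0.002, -0.161]
ft_force: [0.3, 0.0, -0.6]
width: 0.0179
```

```bash
python3 - <<'E'
from h import *
o=get_obs(); print(o['ee_pos'],o['width'],o['ft_force'])
cv2.imwrite("pics/wrist6.png",cv2.resize(grab_frame("wrist")["image"][40:260,200:440],None,fx=2.5,fy=2.5))
E
```

```text
[0.60143401 0.14076067 0.06104842] 0.017923229722752173 [ 0.27447773  0.04695318 -0.64409557]
```

View pics/wrist6.png

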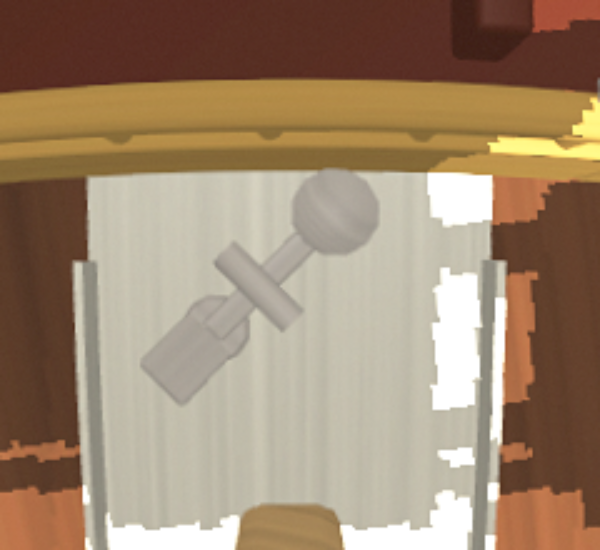

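The whole key now lies inside the lip, with the lip at the gate face. I'll back off a little, then lift with a slight lip-up tilt.

Request:
{"op": "servo_tool", "data": {"series": "0 0 0 -0.0001 -0.001 0 1;0 0 0 -0.0004 -0.0025 0.0005 1;0 0 0 -0.0007 -0.0045 0.001 1;0.01 -0.0016 0 -0.001 -0.0065 0.003 1;0.02 -0.0032 0 -0.0014 -0.009 0.006 1;0.03 -0.0048 0 -0.0018 -0.011 0.01 1;0.04 -0.0064 0 -0.002 -0.013 0.015 1;0.05 -0.008 0 -0.0024 -0.015 0.021 1;0.059 -0.0096 0 -0.0028 -0.017 0.028 1;0.059 -0.0096 0 -0.003 -0.019 0.036 1;0.059 -0.0096 0 -0.0032 -0.02 0.044 1;0.059 -0.0096 0 -0.0032 -0.02 0.052 1;0.059 -0.0096 0 -0.0032 -0.02 0.06 1;0.059 -0.0096 0 -0.0032 -0.02 0.066 1;0.059 -0.0096 0 -0.0032 -0.02 0.07 1;0.059 -0.0096 0 -0.0032 -0.02 0.07 1;0.059 -0.0096 0 -0.0032 -0.02 0.07 1;0.059 -0.0096 0 -0.0032 -0.02 0.07 1"}}

```text
t: 9.28
ee_pos: [0.5979, 0.1207, 0.1306]
tool_rot: [-3.083, 0.003, -0.161]
ft_force: [-0.1, -0.6, -2.2]
width: 0.0178
```

```bash
python3 - <<'E'
from h import *
o=get_obs(); print(o['ee_pos'],o['tool_rot'],o['width'],o['ft_force'])
cv2.imwrite("pics/wrist7.png",grab_frame("wrist")["image"])
cv2.imwrite("pics/side7.png",cv2.resize(grab_frame("side")["image"][120:350,100:310],None,fx=2.6,fy=2.6,interpolation=cv2.INTER_CUBIC))
E
```

```text
[0.59794446 0.12073662 0.13063366] [-3.08255676e+00  2.62663580e-03 -1.60939109e-01] 0.017782905178963745 [-0.09826389 -0.56401024 -2.18612192]
```

View pics/wrist7.png

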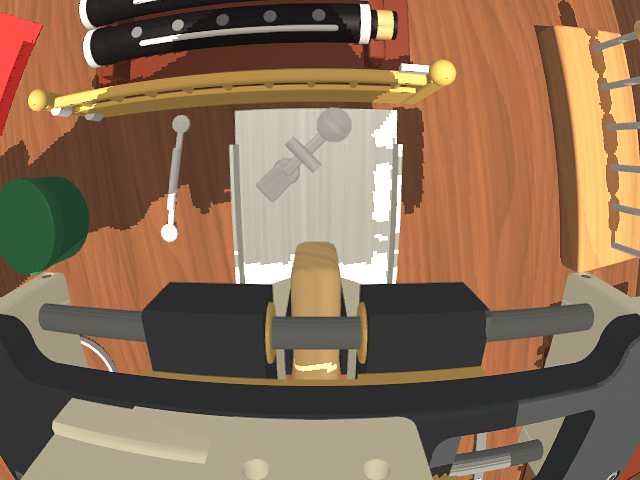

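View pics/side7.png

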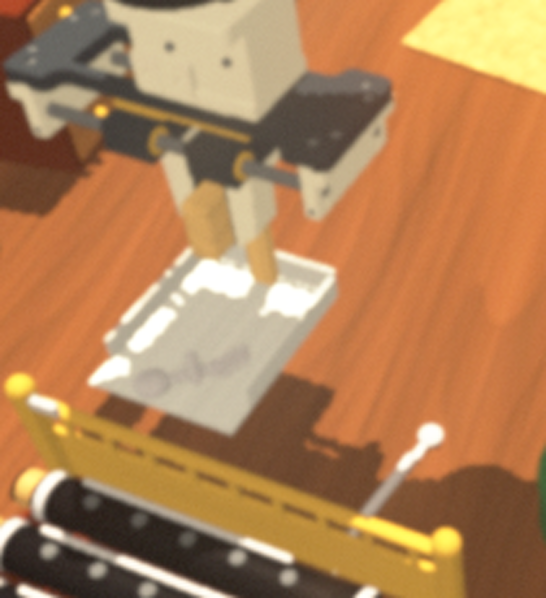

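The scoop is about 70 mm up with the key unmoved in the pan. I'll carry it towards the mat with a gentle ramp.

Request:
{"op": "servo_tool", "data": {"series": "0 0 0 -0.0003 -0.0015 0 1;0 0 0 -0.001 -0.005 0 1;0 0 0 -0.002 -0.01 0 1;0 0 0 -0.0034 -0.016 0 1;0 0 0 -0.005 -0.0235 0 1;0 0 0 -0.007 -0.0325 0 1;0 0 0 -0.0092 -0.043 0 1;0 0 0 -0.0118 -0.055 0 1;0 0 0 -0.0147 -0.0685 0 1;0 0 0 -0.0178 -0.083 0 1;0 0 0 -0.0212 -0.099 0 1;0 0 0 -0.0248 -0.1155 0 1;0 0 0 -0.0286 -0.133 0 1;0 0 0 -0.0324 -0.151 0 1;0 0 0 -0.0362 -0.1685 0 1;0 0 0 -0.0397 -0.185 0 1;0 0 0 -0.043 -0.2 0 1;0 0 0 -0.0458 -0.213 0 1;0 0 0 -0.048 -0.2235 0 1;0 0 0 -0.0494 -0.23 0 1"}}

```text
t: 11.05
ee_pos: [0.548, -0.1114, 0.1305]
tool_rot: [-3.083, 0.003, -0.163]
ft_force: [0.5, -0.1, -1.7]
width: 0.0179
```

Request:
{"op": "servo_tool", "data": {"series": "0 0 0 -0.0003 -0.0015 0 1;0 0 0 -0.001 -0.005 0 1;0 0 0 -0.002 -0.01 0 1;0 0 0 -0.0034 -0.016 0 1;0 0 0 -0.005 -0.0235 0 1;0 0 0 -0.007 -0.0325 0 1;0 0 0 -0.0092 -0.043 0 1;0 0 0 -0.0118 -0.055 0 1;0 0 0 -0.0147 -0.0685 0 1;0 0 0 -0.0178 -0.083 0 1;0 0 0 -0.0212 -0.099 0 1;0 0 0 -0.0248 -0.1155 0 1;0 0 0 -0.0286 -0.133 0 1;0 0 0 -0.0324 -0.151 0 1;0 0 0 -0.0362 -0.1685 0 1;0 0 0 -0.0397 -0.185 0 1;0 0 0 -0.043 -0.2 0 1;0 0 0 -0.0458 -0.213 0 1;0 0 0 -0.048 -0.2235 0 1;0 0 0 -0.0494 -0.23 0 1"}}

```text
t: 12.72
ee_pos: [0.4978, -0.3434, 0.1303]
tool_rot: [-3.084, 0.003, -0.164]
ft_force: [0.3, -0.1, -2.1]
width: 0.0179
```

```bash
python3 - <<'E'
from h import *
o=get_obs(); print(o['t'],o['ee_pos'],o['tool_rot'],o['width'],o['ft_force'])
cv2.imwrite("pics/wrist8.png",grab_frame("wrist")["image"])
cv2.imwrite("pics/side8.png",grab_frame("side")["image"])
E
```

```text
12.7167 [ 0.49777522 -0.34344918  0.13032651] [-3.08362943  0.00316016 -0.16448817] 0.017887606263716237 [ 0.31607543 -0.09929851 -2.0737072 ]
```

View pics/wrist8.png

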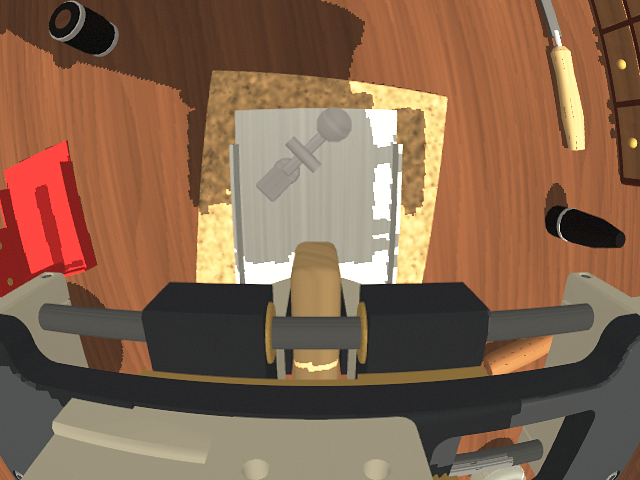

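View pics/side8.png

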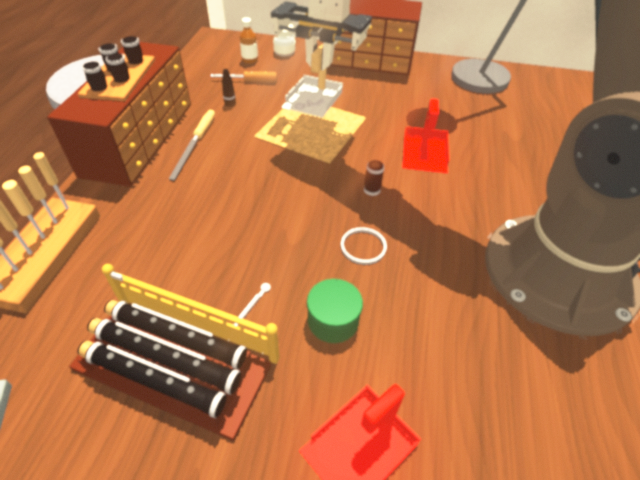

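The key is unmoved in the pan, and the scoop is over the mat. I'll lower it and level it.

Request:
{"op": "servo_tool", "data": {"series": "0 0 0 0.0005 0.001 -0.003 1;0 0 0 0.001 0.002 -0.008 1;0 0 0 0.0014 0.003 -0.014 1;0 0 0 0.0014 0.0045 -0.02 1;-0.01 0.0016 0 0.0014 0.0045 -0.026 1;-0.02 0.0032 0 0.0014 0.0045 -0.032 1;-0.03 0.0048 0 0.0014 0.0045 -0.038 1;-0.04 0.0064 0 0.0014 0.0045 -0.044 1;-0.05 0.008 0 0.0014 0.0045 -0.049 1;-0.058 0.0096 0 0.0014 0.0045 -0.053 1;-0.058 0.0096 0 0.0014 0.0045 -0.057 1;-0.058 0.0096 0 0.0014 0.0045 -0.06 1;-0.058 0.0096 0 0.0014 0.0045 -0.062 1;-0.058 0.0096 0 0.0014 0.0045 -0.064 1;-0.058 0.0096 0 0.0014 0.0045 -0.065 1;-0.058 0.0096 0 0.0014 0.0045 -0.065 1;-0.058 0.0096 0 0.0014 0.0045 -0.065 1"}}

```text
t: 14.23
ee_pos: [0.4994, -0.3385, 0.0654]
tool_rot: [3.141, 0.003, -0.165]
ft_force: [0.5, -1.0, -1.6]
width: 0.0178
```

```bash
python3 - <<'E'
from h import *
o=get_obs(); print(o['t'],o['ee_pos'],o['tool_rot'],o['width'],o['ft_force'])
cv2.imwrite("pics/wrist9.png",grab_frame("wrist")["image"])
cv2.imwrite("pics/side9.png",cv2.resize(grab_frame("side")["image"][50:200,230:400],None,fx=4,fy=4,interpolation=cv2.INTER_CUBIC))
E
```

```text
14.2333 [ 0.49943011 -0.3385266   0.06542243] [ 3.14083668e+00  2.87040052e-03 -1.65142197e-01] 0.01775065530696782 [ 0.52411314 -0.98160328 -1.55817833]
```

View pics/side9.png

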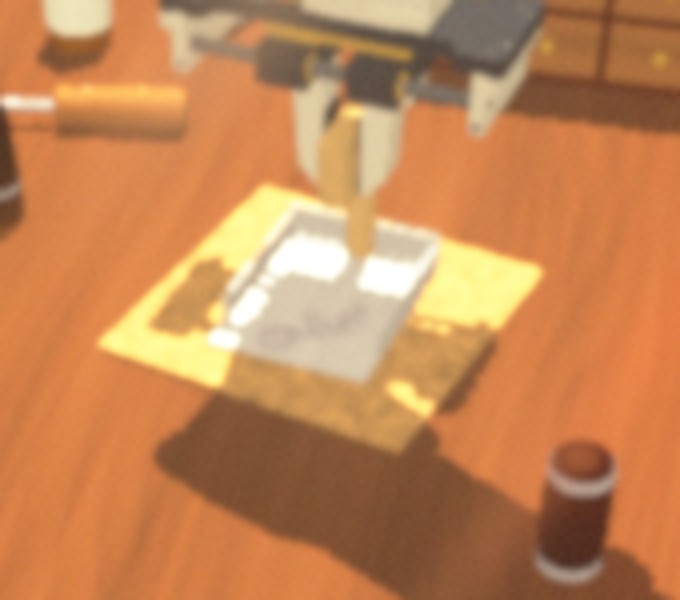

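View pics/wrist9.png

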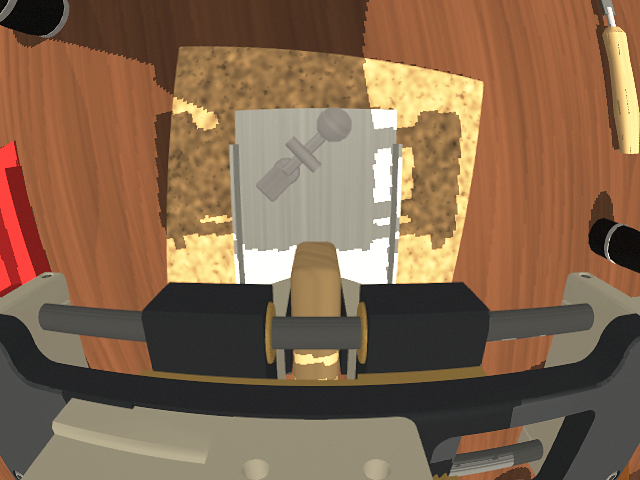

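The scoop is level over the middle of the mat, but the wrist still carries about 1.6 N, so it hasn't quite touched down. I'll lower it by another millimetre.

Request:
{"op": "servo_tool", "data": {"series": "0 0 0 0 0 -0.0005 1;0 0 0 0 0 -0.001 1;0 0 0 0 0 -0.001 1;0 0 0 0 0 -0.001 1"}}

```text
t: 14.67
ee_pos: [0.4996, -0.3385, 0.065]
tool_rot: [3.141, 0.002, -0.165]
ft_force: [-2.3, 1.4, 5.1]
width: 0.0176
```

Contact made: the z force is now +5 N. I'll open the fingers.

Request:
{"op": "servo_tool", "data": {"series": "0 0 0 0 0 0.0005 0.6;0 0 0 0 0 0.0005 0.2;0 0 0 0 0 0.0005 -0.2;0 0 0 0 0 0.0005 -0.6;0 0 0 0 0 0.0005 -1;0 0 0 0 0 0.0005 -1;0 0 0 0 0 0.0005 -1;0 0 0 0 0 0.0005 -1;0 0 0 0 0 0.0005 -1;0 0 0 0 0 0.0005 -1;0 0 0 0 0 0.0005 -1;0 0 0 0 0 0.0005 -1;0 0 0 0 0 0.0005 -1;0 0 0 0 0 0.0005 -1"}}

```text
t: 15.83
ee_pos: [0.4996, -0.3385, 0.0655]
tool_rot: [3.141, 0.002, -0.165]
ft_force: [0.3, 0.2, -0.8]
width: 0.0915
```

Request:
{"op": "servo_tool", "data": {"series": "0 0 0 0 0 0.01 -1;0 0 0 0 0 0.03 -1;0 0 0 0 0 0.06 -1;0 0 0 0 0 0.1 -1;0 0 0 0 0 0.14 -1;0 0 0 0 0 0.17 -1;0 0 0 0 -0.04 0.18 -1;0 0 0 0 -0.08 0.18 -1;0 0 0 0 -0.12 0.18 -1;0 0 0 0 -0.12 0.18 -1;0 0 0 0 -0.12 0.18 -1;0 0 0 0 -0.12 0.18 -1"}}

```text
t: 16.83
ee_pos: [0.4997, -0.458, 0.2458]
tool_rot: [3.141, 0.002, -0.165]
ft_force: [0.7, 0.8, 0.4]
width: 0.0919
```

```bash
python3 - <<'E'
from h import *
o=get_obs(); print(o['t'],o['ee_pos'],o['tool_rot'],o['width'],o['ft_force'])
cv2.imwrite("pics/wrist10.png",grab_frame("wrist")["image"])
cv2.imwrite("pics/side10.png",cv2.resize(grab_frame("side")["image"][50:200,230:400],None,fx=4,fy=4,interpolation=cv2.INTER_CUBIC))
cv2.imwrite("pics/top10.png",cv2.resize(grab_frame("top")["image"][130:270,385:535],None,fx=4,fy=4,interpolation=cv2.INTER_CUBIC))
E
```

```text
16.8333 [ 0.49968096 -0.45802216  0.24575101] [ 3.14146679e+00  2.20793155e-03 -1.65021258e-01] 0.09189816773792663 [0.73954646 0.75023829 0.44014257]
```

View pics/side10.png

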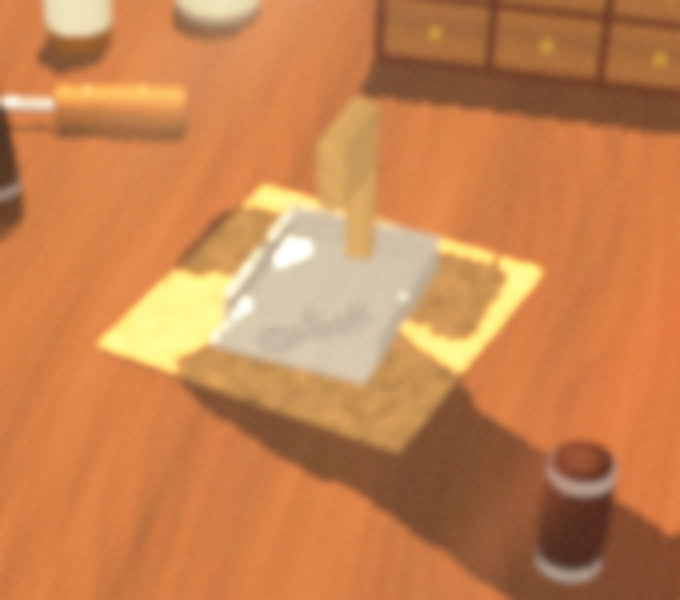

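View pics/wrist10.png

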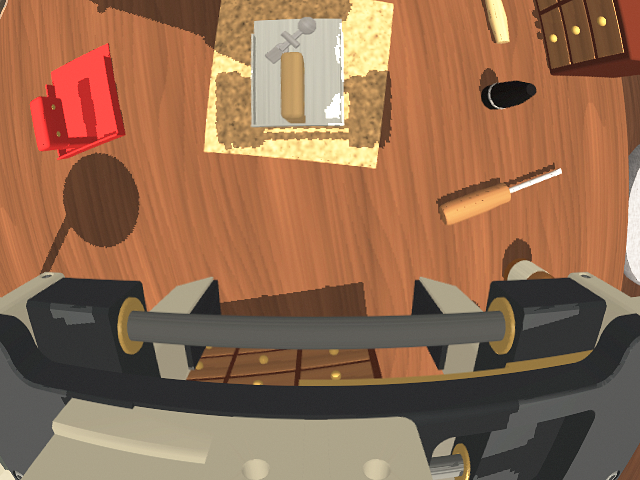

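View pics/top10.png

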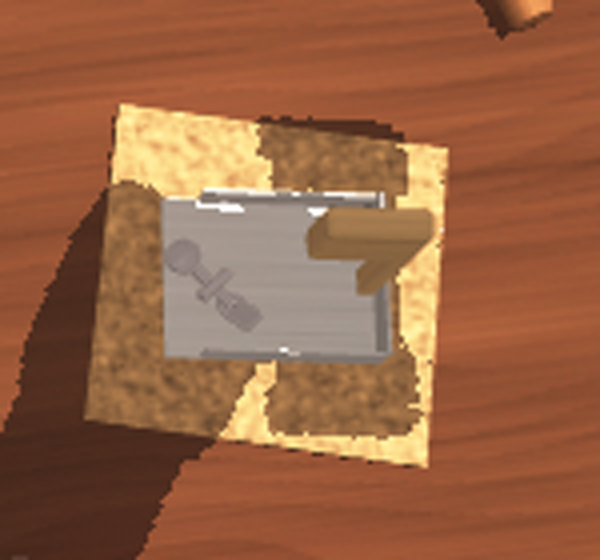

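The scoop sits flat near the mat's centre. Its pan spans crop (163–390, 198–355) and the mat's centre is around (268,285). The key lies wholly inside the lip and the hand is clear. I'll hand in.

```bash
python3 -c "
from station import *
print(finish_job())"
```

```text
the job is handed in; nothing more can be done
None
```

The scoop is standing flat on the cork mat with the speaker key in its pan, and I've handed the job in. No verdict was reported.

I gripped the scoop by its beech grip and squared it to the gate. Pushing it under the speaker key drove the key against the gate, and it slid fully into the pan. I then lifted the scoop about 70 mm with the lip tilted slightly up, carried it over, lowered it level onto the mat and let go. The job took about 17 s of the 58 s allowed.

- **Placing:** in the last pictures from all three cameras the scoop is flat. By eye in the top view, the pan's centre is within about 10 mm of the mat's centre.
- **Key:** it lies wholly behind the lip, turned about 45° in the pan, and it did not shift visibly during the lift or carry. The fingers only held the grip block, well above the key.
- **Gripper:** it was open and well clear, and the force reading was back to the background level.
- **Touchdown:** when I first stopped, the wrist was still carrying about 1.6 N, so I lowered another millimetre until it read +5 N and then released.

No check failed or disagreed.

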